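# Find the unlocked service-duct cover and push it open

### The job

One of the four steel covers on the bench's service duct has been left unlocked so that the valve under it can be reached. Press on the end of the covers, one after another, until you find the one that rocks, then push that cover round on its pivot until it stands practically upright, and leave it standing open. Only touch and push: pick nothing up, and leave the bottle, the slide box and the tube rack where they are.

Things in the scene. Friction and masses are not known exactly. Their poses are not given: they have to be found in the camera images.
- duct: White bench-top service duct with wood-coloured sides, 152 (x) x 480 (y) x 95 mm high, fixed to the bench; origin under its centre, x across it (away from the robot, within 0.25 rad), y along it. Its top is a row of four identical steel covers. Under each is an open bay, 124 (x) x 104 (y) mm, 87 mm deep, with pipes and a valve on its floor, up to 42 mm above the bench.
- cover_1_mid (a point): Centre of the top face of cover 1. Covers are identical flat steel plates, 120 (x) x 100 (y) x 5 mm. 1 to 4 follow along the duct's y, 116 mm apart. Closed, they lie flush with the duct's rim, 95 mm above the bench, 2 mm gaps all round. The point turns with the cover; closed, its axes are the duct's. Dark ribs 43 to 53 mm from the centre, at both x ends, mark where to press.
- cover_2_mid (a point): Centre of the top face of cover 2, identical to cover 1; same axes.
- cover_3_mid (a point): Centre of the top face of cover 3, identical to cover 1; same axes.
- cover_4_mid (a point): Centre of the top face of cover 4, identical to cover 1; same axes.
- cover_1 (a joint): Tilt of cover 1, rad, about a pivot along its y through the middle of the plate. 0 = flush; positive = its +x end (far from the robot) is down in the bay and the near end is up; negative the other way. Stops at -1.5 and +1.5 (almost upright). Same for all covers.
- cover_2 (a joint): Tilt of cover 2, rad, as for cover 1. All covers look the same. Three are locked from below and give less than 1.5 mm; one, which differs from run to run, is unlocked: it sinks at whichever end is pressed, from about 4 N on the ribs, and stays at any angle where it is left (balanced, stiff pivot).
- cover_3 (a joint): Tilt of cover 3, rad, as for cover 1.
- cover_4 (a joint): Tilt of cover 4, rad, as for cover 1.
- reagent_mid (a point): Bystander: amber reagent bottle with a black cap, 58 mm diameter, 115 mm tall, standing on the bench between the duct and the robot; the point is half-way up on its axis. z is its axis.
- slidebox_mid (a point): Bystander: flat grey microscope-slide box, 87 x 102 x 34 mm, on the bench between the duct and the robot; the point is its centre, half-way up.
- rack_mid (a point): Bystander: white rack with capped specimen tubes, 60 x 150 mm, 90 mm tall, on the bench beyond the duct; the point is its centre, half-way up.

How it is judged:
By the outcome, as a careful person would: the job done as asked, in the order asked, and still so for the second after the job is handed in, with the robot touching nothing.
It also fails if it takes over 51 s, if anything falls off the work surface, if the arm or the gripper's body presses on something with over 40 N, if the wrist force passes 120 N, or if a joint passes its speed limit or range.

### The arm

A 7-joint arm with a two-finger parallel gripper is mounted at the origin on the work surface. World frame = base frame: x ahead of the robot, y to its left, z up, the work surface at z = 0. Lengths are in mm, angles in rad, forces in N, time in s.
With the tool pointing down it reaches from about 400 to 875 mm from the base axis. Payload 4.4 kg.
Tool frame: the origin (TCP) lies midway between the tips of the shut fingers; the grasp point (between the pads) lies 19 mm behind it; z points along the fingers, y is the line along which they close (so a half turn about z gives the same grasp; the last joint's range is limited). The gripper opens to 85 mm and grips with 20 to 120 N. Pads are 22 mm wide; open, the fingers measure 114 mm over their backs; the gripper's body (76 mm by 85 mm) begins 54 mm behind the grasp point. The pads swing forward as they close: fully open they stand 13 mm farther back than shut.
Start: joints at [-1.32, 0.628, 0.038, 1.517, -0.027, 0.996, -0.02], TCP at [202.468, 617.677, 192.213] pointing down, gripper open.
Joint ranges: [-3.06, 3.06], [-0.37, 2.12], [-1.25, 1.32], [0.18, 2.47], [-1.1, 4.24], [0.23, 1.98], [-2.94, 2.94]. Speed limits (rad/s): [2.57, 2.57, 3.14, 3.14, 3.14, 3.14, 3.14].

### API

Orientations are given as [roll, pitch, yaw] about the fixed x, y, z axes, in that order (R = Rz(yaw) Ry(pitch) Rx(roll)).
In Python, from cell import read_state, get_image, finish_job gives the robot as it stands.
- The arm moves only by the tool send_rows, never from a script. Its argument "series" is a list of rows, each an object of numbers: "ax", "ay", "az": the turn, a rotation vector about the tool's x, y, z in rad; "dx", "dy", "dz": the shift along the tool's x, y, z in cm; "hand": the closure, from 0 (fully open) to 1 (shut). In form: [{"ax": .., "ay": .., "az": .., "dx": .., "dy": .., "dz": .., "hand": ..}, ...]. A call has 1 to 10 rows; each row is the pose to reach, as a shift and turn from the pose commanded when the call began, along the tool's axes at that moment; what a row does not reach only later rows make up. A row lasts 1/10 s, in which the tool goes at most 50 mm and 8.59 degrees, less where a joint would pass 70% of its speed; a pose out of reach is approached as far as the arm can. A call with a gripper value outside its range is refused whole. The fingers move at their own pace and stop on an object; the grip force is fixed at half the most. Time passes only in rows, so rows that repeat a pose let the fingers close. It gives the time, the measured TCP pose, the force, the opening and the grip force at its end, in the units of the state.
- read_state(): the state, without advancing time (a new reading comes with each control period).
- get_image(name): name is "side" or "top"; returns a dict with "pixels" (384x512x3 uint8, red, green, blue), "mtx" (3x3 intrinsics, pixels), "R" (3x3) and "t" (3): a world point X has camera coordinates R X + t. Camera axes: x right, y down, z forward; pixel columns grow to the right and rows downward; lengths in mm; the calibration is good to about 2 mm. A picture is of the moment at which its call begins. There is no depth.
- finish_job(): hands the job in; it is judged then, once.
The state is a dict: "clock": time; "qpos": joint angles; "qd": joint speeds; "tau": joint torques, N m; "eef_pos": TCP position; "tool_rot": TCP orientation; "force": force on the tool from outside, world axes, zero at the start; "torque": the same for the moment, N m; "width": finger opening in mm; "gripper_force": force on a finger pad.
Only numpy, scipy, OpenCV 4.12 (cv2) and the standard library are available. Lean on these libraries where they do the work, as an engineer would, in place of code of your own. Each camera call takes 0.05 s, during which the arm holds its last target. There are 200 camera calls.

## Working session

There is one attempt and no reset: what is moved stays moved. The work goes in short steps, Python scripts to look and compute and a tool call to move; the robot and the scene stay as the last step left them, time stands still between calls to the robot, and variables do not carry over. Pictures are saved under pics/ and viewed, at most 10 in all, crops included, and the job is handed in when it is done.

Besides the shell and the picture viewer there is one more tool, called as name(argument=value, ...), one argument or row to a line, values as JSON. send_rows: Moves the arm, as the interface text tells. Its arguments: {"type":"object","properties":{"series":{"type":"array","items":{"type":"object","properties":{"ax":{"type":"number"},"ay":{"type":"number"},"az":{"type":"number"},"dx":{"type":"number"},"dy":{"type":"number"},"dz":{"type":"number"},"hand":{"type":"number"}}}}},"required":["series"]}

```bash
mkdir -p pics
python3 - <<'E'
from cell import *
import cv2
for n in("top","side"):
    d=get_image(n); cv2.imwrite(f"pics/{n}0.png",d["pixels"][:,:,::-1]); print(n,d["mtx"].tolist(),d["R"].round(4).tolist(),d["t"].round(1).tolist())
print(read_state())
E
```

```text
top [[353.42302974688346, 0.0, 259.20471248745514], [0.0, 353.42302974688346, 192.2189484299202], [0.0, 0.0, 1.0]] [[-0.0129, -0.9992, -0.0383], [-0.9898, 0.0182, -0.141], [0.1415, 0.0361, -0.9893]] [52.9, 564.6, 660.6]
side [[362.86772177765545, 0.0, 254.48357365187164], [0.0, 362.86772177765545, 186.93895545719585], [0.0, 0.0, 1.0]] [[0.6894, -0.7244, 0.0006], [-0.3502, -0.3341, -0.8751], [0.6341, 0.6031, -0.484]] [-343.6, 280.9, 406.3]
{'clock': 0.1, 'qpos': array([-1.31979584,  0.62922462,  0.038479  ,  1.51823028, -0.02700174,
        0.99630675, -0.02000119]), 'qd': array([-0.0005431 , -0.00188644, -0.00018787, -0.00397194,  0.00074887,
        0.00129183,  0.00098119]), 'tau': array([ 2.47608776e-03, -5.64539051e+01,  1.23028535e+00, -1.93975085e+01,
        1.12722165e-02,  5.40703477e-03, -2.98176566e-06]), 'eef_pos': array([202.29501574, 617.08469579, 191.41259031]), 'tool_rot': array([-3.13994285e+00,  3.28531464e-05,  2.82476321e+00]), 'force': array([ 0.12181486, -0.0655184 ,  0.10606911]), 'torque': array([-0.01846043,  0.00474934, -0.01570248]), 'gripper_force': 0.0, 'width': 85.51985107374784}
```

View pics/top0.png

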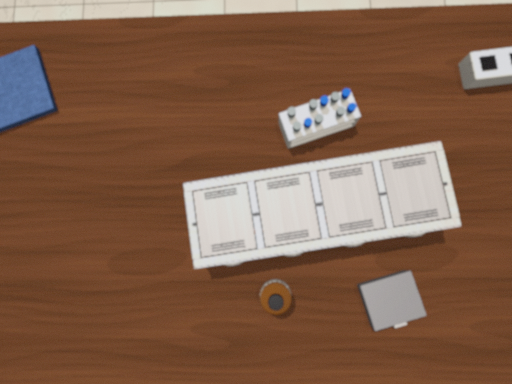

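View pics/side0.png

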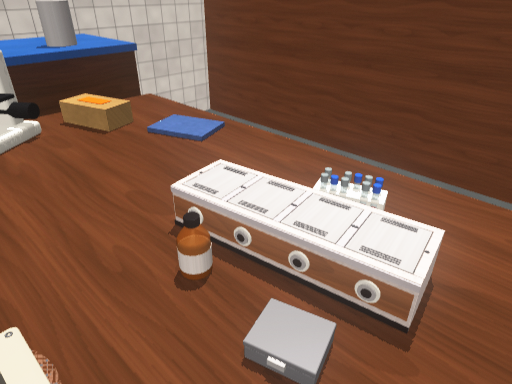

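The top view shows the duct's top with corners near (184,183), (443,143), (460,228) and (194,267), the bottle at (276,297), the slide box at (393,300) and the rack at (320,118). The side view agrees, and the covers are all flush.

```bash
cat > h.py <<'E'
import numpy as np, cv2
from cell import *
def ray(d,uv,z):
    uv=np.atleast_2d(uv).astype(float); R=np.array(d["R"]);t=np.array(d["t"])
    r=np.c_[uv,np.ones(len(uv))]@np.linalg.inv(d["mtx"]).T@R; c=-R.T@t
    return c+r*((z-c[2])/r[:,2])[:,None]
E
python3 - <<'E'
from h import *
d=get_image("top");im=d["pixels"]
m=((im.min(2)>165)).astype(np.uint8)*255
m[:130]=0
m=cv2.morphologyEx(m,cv2.MORPH_CLOSE,np.ones((9,9)))
c=max(cv2.findContours(m,0,1)[0],key=cv2.contourArea)
q=cv2.approxPolyDP(c,12,True)[:,0];print(q.tolist())
X=ray(d,c[:,0],95)[:,:2].astype(np.float32)
print(cv2.minAreaRect(X)); print(ray(d,q,95).round())
# plates by brightness
for n,uv,z in(("cap",(276,301),115),("box",(393,300),34),("rack",(320,118),85)):print(n,ray(d,uv,z).round())
s=get_image("side")
for n,uv,z in(("cap",(192,218),115),("box",(290,330),34)):print(n,ray(s,uv,z).round())
q=[(223,165),(174,187),(437,235),(410,285)];print(ray(s,q,95).round())
E
```

```text
[[441, 144], [184, 183], [194, 266], [458, 226]]
((533.320068359375, -65.42198181152344), (160.42581176757812, 481.4747314453125), 8.232744216918945)
[[ 641. -292.   95.]
 [ 577.  181.   95.]
 [ 426.  161.   95.]
 [ 491. -309.   95.]]
cap [[368.  15. 115.]]
box [[ 355. -207.   34.]]
rack [[700. -75.  85.]]
cap [[362.  10. 115.]]
box [[ 355. -203.   34.]]
[[ 558.  153.   95.]
 [ 423.  148.   95.]
 [ 619. -287.   95.]
 [ 481. -302.   95.]]
```

Run:
```python
from h import *
for n in("top","side"):
    d=get_image(n);g=cv2.cvtColor(d["pixels"],cv2.COLOR_RGB2GRAY)
    K=np.array(d["mtx"])
    # duct-top region from coarse pose
    a=.14;A=np.array([[np.cos(a),-np.sin(a)],[np.sin(a),np.cos(a)]])
    P=[(*(np.array([530,-66])+A@np.array(p)),95) for p in((70,234),(70,-234),(-70,-234),(-70,234))]
    uv=(np.array(P)@np.array(d["R"]).T+d["t"])@K.T;uv=uv[:,:2]/uv[:,2:]
    roi=cv2.fillConvexPoly(np.zeros_like(g),uv.round().astype(int),255)
    b=cv2.morphologyEx(g,cv2.MORPH_CLOSE,np.ones((9,9)))
    m=((b.astype(int)-g>30)&(roi>0)).astype(np.uint8)*255
    m=cv2.morphologyEx(m,cv2.MORPH_CLOSE,np.ones((3,3)));m=cv2.morphologyEx(m,cv2.MORPH_OPEN,np.ones((3,3)))
    k,_,st,ce=cv2.connectedComponentsWithStats(m)
    for i in range(1,k):
        if st[i,4]>60: print(n,ce[i].round(1),st[i],ray(d,ce[i],95).round(1)[0,:2])
```

```text
top [408.  162.6] [393 158  31  10 193] [ 607.3 -230. ]
top [345.1 172.7] [330 168  31  11 191] [ 590.7 -115.5]
top [283.  182.9] [268 178  30  10 182] [574.1  -1.7]
top [220.1 193. ] [205 189  31   9 184] [557.5 114.1]
top [429.5 213.2] [423 210  13   7  74] [ 514.3 -261.1]
top [358.6 224.5] [348 221  22   8 135] [ 496.2 -134.9]
top [290.9 235.5] [277 231  31  10 172] [478.1 -13.8]
top [230.9 244.7] [220 241  23   9 124] [463.2  94.2]
side [235.1 170.2] [226 166  20   9  80] [558.2 114.7]
side [280.8 185.3] [269 181  24  10 102] [ 5.744e+02 -2.000e-01]
side [205.4 188.9] [194 183  23  13 137] [460.9  97.3]
side [334.3 203. ] [320 197  30  13 133] [ 590.1 -114.8]
side [253.1 207.7] [240 201  27  15 192] [475.7 -18.2]
side [399.  224.1] [381 217  37  15 170] [ 606.8 -230.2]
side [309.3 229.3] [293 221  34  18 273] [ 491.3 -130.5]
side [379.4 255.9] [359 246  42  22 350] [ 508.  -244.9]
```

send_rows(
  series=[
    {"dx":-49.4,"dy":-36.8,"dz":5,"az":-0.46,"hand":1},
    {"dx":-49.4,"dy":-36.8,"dz":5,"az":-0.46,"hand":1},
    {"dx":-49.4,"dy":-36.8,"dz":5,"az":-0.46,"hand":1},
    {"dx":-49.4,"dy":-36.8,"dz":5,"az":-0.46,"hand":1},
    {"dx":-49.4,"dy":-36.8,"dz":5,"az":-0.46,"hand":1},
    {"dx":-49.4,"dy":-36.8,"dz":5,"az":-0.46,"hand":1},
    {"dx":-49.4,"dy":-36.8,"dz":5,"az":-0.46,"hand":1},
    {"dx":-49.4,"dy":-36.8,"dz":5,"az":-0.46,"hand":1},
    {"dx":-49.4,"dy":-36.8,"dz":5,"az":-0.46,"hand":1},
    {"dx":-49.4,"dy":-36.8,"dz":5,"az":-0.46,"hand":1},
  ],
)

```text
invalid input at $.series[0]: expected keys ax, ay, az, dx, dy, dz, hand
```

send_rows(
  series=[
    {"ax":0,"ay":0,"dx":-49.4,"dy":-36.8,"dz":5,"az":-0.46,"hand":1},
    {"ax":0,"ay":0,"dx":-49.4,"dy":-36.8,"dz":5,"az":-0.46,"hand":1},
    {"ax":0,"ay":0,"dx":-49.4,"dy":-36.8,"dz":5,"az":-0.46,"hand":1},
    {"ax":0,"ay":0,"dx":-49.4,"dy":-36.8,"dz":5,"az":-0.46,"hand":1},
    {"ax":0,"ay":0,"dx":-49.4,"dy":-36.8,"dz":5,"az":-0.46,"hand":1},
    {"ax":0,"ay":0,"dx":-49.4,"dy":-36.8,"dz":5,"az":-0.46,"hand":1},
    {"ax":0,"ay":0,"dx":-49.4,"dy":-36.8,"dz":5,"az":-0.46,"hand":1},
    {"ax":0,"ay":0,"dx":-49.4,"dy":-36.8,"dz":5,"az":-0.46,"hand":1},
    {"ax":0,"ay":0,"dx":-49.4,"dy":-36.8,"dz":5,"az":-0.46,"hand":1},
    {"ax":0,"ay":0,"dx":-49.4,"dy":-36.8,"dz":5,"az":-0.46,"hand":1},
  ],
)

```text
clock: 1.3
eef_pos: [490.5, 208.6, 151.8]
tool_rot: [3.141, 0.001, -2.998]
force: [1.3, 0.7, -0.1]
width: 0.1
gripper_force: 0.0
```

send_rows(
  series=[
    {"ax":0,"ay":0,"az":0,"dx":0,"dy":0,"dz":0,"hand":1},
    {"ax":0,"ay":0,"az":0,"dx":0,"dy":0,"dz":0,"hand":1},
  ],
)

```text
clock: 1.5
eef_pos: [490.2, 208.7, 151.6]
tool_rot: [-3.141, -0.0, -3.002]
force: [0.1, 0.3, -0.4]
width: -0.1
gripper_force: 0.0
```

send_rows(
  series=[
    {"ax":0,"ay":0,"az":0,"dx":-5.3,"dy":-10.3,"dz":2,"hand":1},
    {"ax":0,"ay":0,"az":0,"dx":-5.3,"dy":-10.3,"dz":2,"hand":1},
    {"ax":0,"ay":0,"az":0,"dx":-5.3,"dy":-10.3,"dz":2.5,"hand":1},
    {"ax":0,"ay":0,"az":0,"dx":-5.3,"dy":-10.3,"dz":4.6,"hand":1},
    {"ax":0,"ay":0,"az":0,"dx":-5.3,"dy":-10.3,"dz":5,"hand":1},
    {"ax":0,"ay":0,"az":0,"dx":-5.3,"dy":-10.3,"dz":5.4,"hand":1},
    {"ax":0,"ay":0,"az":0,"dx":-5.3,"dy":-10.3,"dz":5.7,"hand":1},
    {"ax":0,"ay":0,"az":0,"dx":-5.3,"dy":-10.3,"dz":5.9,"hand":1},
    {"ax":0,"ay":0,"az":0,"dx":-5.3,"dy":-10.3,"dz":5.9,"hand":1},
  ],
)

```text
clock: 2.4
eef_pos: [556.6, 116.5, 93.0]
tool_rot: [3.141, 0.0, -2.998]
force: [0.2, -0.8, -0.3]
width: 0.4
gripper_force: 0.0
```

send_rows(
  series=[
    {"ax":0,"ay":0,"az":0,"dx":0,"dy":0,"dz":0.2,"hand":1},
    {"ax":0,"ay":0,"az":0,"dx":0,"dy":0,"dz":0.4,"hand":1},
    {"ax":0,"ay":0,"az":0,"dx":0,"dy":0,"dz":0.4,"hand":1},
  ],
)

```text
clock: 2.7
eef_pos: [556.5, 115.8, 88.6]
tool_rot: [3.142, -0.0, -2.999]
force: [-0.1, -0.2, 0.3]
width: -0.0
gripper_force: 0.0
```

send_rows(
  series=[
    {"ax":0,"ay":0,"az":0,"dx":0,"dy":0,"dz":0.4,"hand":1},
    {"ax":0,"ay":0,"az":0,"dx":0,"dy":0,"dz":0.8,"hand":1},
  ],
)

```text
clock: 2.9
eef_pos: [556.7, 115.9, 80.5]
tool_rot: [3.142, 0.0, -2.999]
force: [-1.3, 0.8, -0.6]
width: -0.2
gripper_force: 0.0
```

Run:
```python
from h import *
i=get_image("side")["pixels"][120:300,150:370,::-1]
cv2.imwrite("pics/s1.png",cv2.resize(i,None,fx=3,fy=3))
```

```text
(no output)
```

View pics/s1.png

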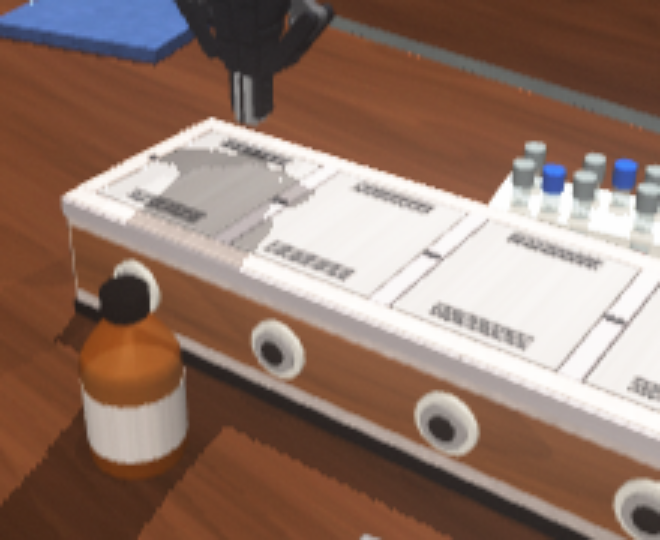

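The side view shows the finger tip at about full-image (233,160), roughly 10 px above cover 4's far rib at (235,170). It isn't touching yet, although the reported TCP would put it lower. I'll check this in the top view.

Run:
```python
from h import *
s=read_state();print(s["eef_pos"],s["qpos"],s["clock"])
for n in("top","side"):
    d=get_image(n)
    for p in (s["eef_pos"],):
        u=d["mtx"]@(np.array(d["R"])@p+d["t"]);print(n,u[:2]/u[2])
    if n=="top": cv2.imwrite("pics/t1.png",cv2.resize(d["pixels"][110:290,150:370,::-1],None,fx=3,fy=3))
```

```text
[556.1324671  115.70331518  79.77314632] [-0.2021342   0.660902   -0.08095318  1.85053722  0.08372832  0.63461307
  1.38032998] 2.95
top [220.41195993 194.88200063]
side [234.28948011 176.67404574]
```

View pics/t1.png

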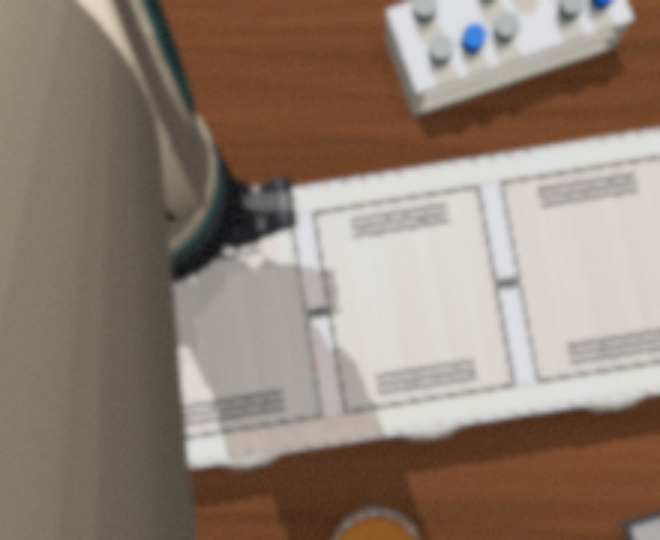

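Run:
```python
from h import *
d=get_image("top");s=get_image("side")
for z in(95,120,150,180):print(z,ray(d,[(247,171),(247,183),(232,171)],z)[:,:2].round().tolist(),ray(s,[(233,161)],z)[:,:2].round())
i=s["pixels"][90:190,190:300,::-1];cv2.imwrite("pics/s2.png",cv2.resize(i,None,fx=6,fy=6,interpolation=cv2.INTER_CUBIC))
```

```text
95 [[598.0, 64.0], [575.0, 64.0], [598.0, 92.0]] [[588. 152.]]
120 [[593.0, 62.0], [571.0, 63.0], [593.0, 89.0]] [[551. 113.]]
150 [[586.0, 60.0], [566.0, 60.0], [587.0, 86.0]] [[507.  65.]]
180 [[580.0, 58.0], [561.0, 58.0], [581.0, 82.0]] [[463.  17.]]
```

View pics/s2.png

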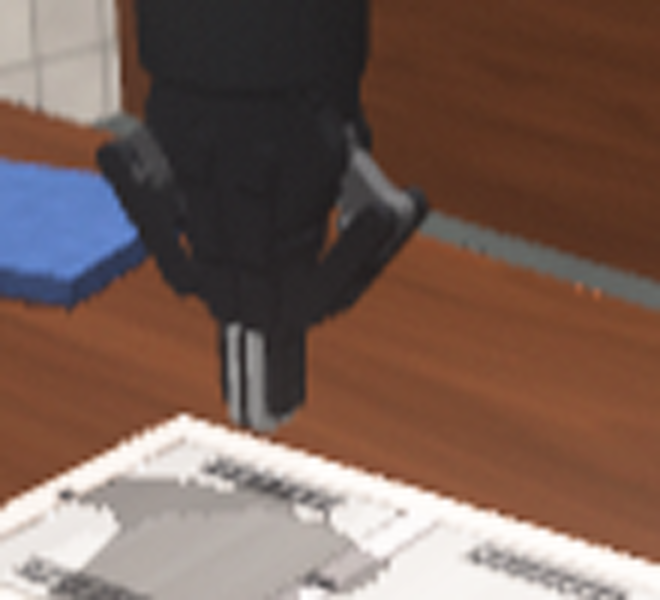

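The close view shows the shut tips complete at about (233.6,161.6), clear above the duct. So the real tip is about 25 mm above the cover, and the reported TCP height reads roughly 38 mm low. I'll descend with guarded steps.

send_rows(
  series=[
    {"ax":0,"ay":0,"az":0,"dx":0,"dy":0,"dz":0.6,"hand":1},
    {"ax":0,"ay":0,"az":0,"dx":0,"dy":0,"dz":1.2,"hand":1},
    {"ax":0,"ay":0,"az":0,"dx":0,"dy":0,"dz":1.5,"hand":1},
    {"ax":0,"ay":0,"az":0,"dx":0,"dy":0,"dz":1.5,"hand":1},
  ],
)

```text
clock: 3.55
eef_pos: [556.0, 115.7, 65.0]
tool_rot: [-3.141, -0.001, -2.998]
force: [0.7, 0.4, 0.2]
width: 0.1
gripper_force: 0.0
```

Run:
```python
from h import *
s=get_image("side")
i=s["pixels"][90:190,190:300,::-1];cv2.imwrite("pics/s3.png",cv2.resize(i,None,fx=6,fy=6,interpolation=cv2.INTER_CUBIC))
```

```text
(no output)
```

View pics/s3.png

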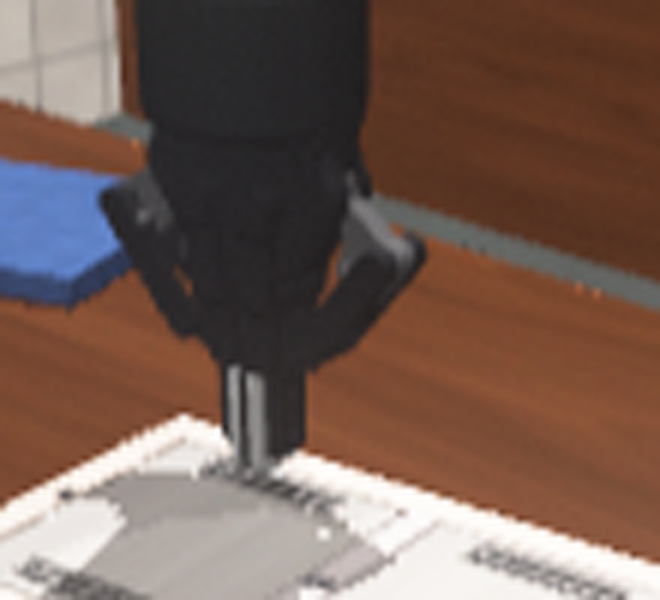

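Tips now sit just above the far rib of cover 4, near full-image (233,168.5), with a small gap left. I'll continue in small guarded steps.

send_rows(
  series=[
    {"ax":0,"ay":0,"az":0,"dx":0,"dy":0,"dz":0.3,"hand":1},
    {"ax":0,"ay":0,"az":0,"dx":0,"dy":0,"dz":0.6,"hand":1},
  ],
)

```text
clock: 3.8
eef_pos: [556.8, 116.0, 59.7]
tool_rot: [3.142, 0.001, -2.998]
force: [-0.3, -0.8, 0.1]
width: 0.0
gripper_force: 0.0
```

send_rows(
  series=[
    {"ax":0,"ay":0,"az":0,"dx":0,"dy":0,"dz":0.2,"hand":1},
    {"ax":0,"ay":0,"az":0,"dx":0,"dy":0,"dz":0.3,"hand":1},
  ],
)

```text
clock: 4.0
eef_pos: [556.5, 115.9, 56.5]
tool_rot: [-3.142, -0.0, -2.998]
force: [-0.6, 0.5, -0.0]
width: -0.0
gripper_force: 0.0
```

send_rows(
  series=[
    {"ax":0,"ay":0,"az":0,"dx":0,"dy":0,"dz":0.2,"hand":1},
    {"ax":0,"ay":0,"az":0,"dx":0,"dy":0,"dz":0.3,"hand":1},
  ],
)

```text
clock: 4.2
eef_pos: [556.7, 115.9, 55.5]
tool_rot: [-3.141, 0.0, -2.999]
force: [-5.7, -1.1, 23.1]
width: -0.1
gripper_force: 11.6
```

send_rows(
  series=[
    {"ax":0,"ay":0,"az":0,"dx":0,"dy":0,"dz":0.2,"hand":1},
    {"ax":0,"ay":0,"az":0,"dx":0,"dy":0,"dz":0.3,"hand":1},
  ],
)

```text
clock: 4.4
eef_pos: [556.8, 115.9, 55.3]
tool_rot: [-3.141, 0.001, -2.999]
force: [-11.1, -3.3, 46.4]
width: -0.0
gripper_force: 23.2
```

Cover 4 gives under 1 mm at 46 N, so it is locked. Contact height is a reading of about 56. Next is cover 3.

send_rows(
  series=[
    {"ax":0,"ay":0,"az":0,"dx":0,"dy":0,"dz":-2.5,"hand":1},
    {"ax":0,"ay":0,"az":0,"dx":0,"dy":-4,"dz":-2.5,"hand":1},
    {"ax":0,"ay":0,"az":0,"dx":0,"dy":-8,"dz":-2.5,"hand":1},
    {"ax":0,"ay":0,"az":0,"dx":0,"dy":-11.6,"dz":-2.5,"hand":1},
    {"ax":0,"ay":0,"az":0,"dx":0,"dy":-11.6,"dz":-1.3,"hand":1},
    {"ax":0,"ay":0,"az":0,"dx":0,"dy":-11.6,"dz":-0.9,"hand":1},
    {"ax":0,"ay":0,"az":0,"dx":0,"dy":-11.6,"dz":-0.6,"hand":1},
    {"ax":0,"ay":0,"az":0,"dx":0,"dy":-11.6,"dz":-0.3,"hand":1},
    {"ax":0,"ay":0,"az":0,"dx":0,"dy":-11.6,"dz":-0.1,"hand":1},
    {"ax":0,"ay":0,"az":0,"dx":0,"dy":-11.6,"dz":-0.1,"hand":1},
  ],
)

```text
clock: 5.4
eef_pos: [572.8, 2.7, 55.5]
tool_rot: [-3.141, 0.0, -2.996]
force: [-8.5, -1.2, 30.3]
width: 0.0
gripper_force: 15.2
```

Cover 3 is locked as well. Next is cover 2.

send_rows(
  series=[
    {"ax":0,"ay":0,"az":0,"dx":0,"dy":0,"dz":-2.5,"hand":1},
    {"ax":0,"ay":0,"az":0,"dx":0,"dy":-4,"dz":-2.5,"hand":1},
    {"ax":0,"ay":0,"az":0,"dx":0,"dy":-8,"dz":-2.5,"hand":1},
    {"ax":0,"ay":0,"az":0,"dx":0,"dy":-11.8,"dz":-2.5,"hand":1},
    {"ax":0,"ay":0,"az":0,"dx":0,"dy":-11.8,"dz":-1.3,"hand":1},
    {"ax":0,"ay":0,"az":0,"dx":0,"dy":-11.8,"dz":-0.9,"hand":1},
    {"ax":0,"ay":0,"az":0,"dx":0,"dy":-11.8,"dz":-0.6,"hand":1},
    {"ax":0,"ay":0,"az":0,"dx":0,"dy":-11.8,"dz":-0.3,"hand":1},
    {"ax":0,"ay":0,"az":0,"dx":0,"dy":-11.8,"dz":0,"hand":1},
    {"ax":0,"ay":0,"az":0,"dx":0,"dy":-11.8,"dz":0,"hand":1},
  ],
)

```text
clock: 6.4
eef_pos: [590.1, -112.9, 55.5]
tool_rot: [3.141, 0.0, -2.995]
force: [-8.1, 2.6, 26.5]
width: -0.4
gripper_force: 13.4
```

Cover 2 is locked too, which leaves cover 1.

send_rows(
  series=[
    {"ax":0,"ay":0,"az":0,"dx":0,"dy":0,"dz":-2.5,"hand":1},
    {"ax":0,"ay":0,"az":0,"dx":0,"dy":-4,"dz":-2.5,"hand":1},
    {"ax":0,"ay":0,"az":0,"dx":0,"dy":-8,"dz":-2.5,"hand":1},
    {"ax":0,"ay":0,"az":0,"dx":0,"dy":-11.8,"dz":-2.5,"hand":1},
    {"ax":0,"ay":0,"az":0,"dx":0,"dy":-11.8,"dz":-1.3,"hand":1},
    {"ax":0,"ay":0,"az":0,"dx":0,"dy":-11.8,"dz":-0.9,"hand":1},
    {"ax":0,"ay":0,"az":0,"dx":0,"dy":-11.8,"dz":-0.6,"hand":1},
    {"ax":0,"ay":0,"az":0,"dx":0,"dy":-11.8,"dz":-0.3,"hand":1},
    {"ax":0,"ay":0,"az":0,"dx":0,"dy":-11.8,"dz":0,"hand":1},
    {"ax":0,"ay":0,"az":0,"dx":0,"dy":-11.8,"dz":0,"hand":1},
  ],
)

```text
clock: 7.4
eef_pos: [607.4, -230.7, 51.9]
tool_rot: [3.141, 0.001, -2.996]
force: [-0.1, -0.1, 0.3]
width: 0.1
gripper_force: 0.2
```

Cover 1 sank with no resistance, so it is the unlocked one. I'll push its far end down into the bay to about 0.95 rad.

send_rows(
  series=[
    {"ax":0,"ay":0,"az":0,"dx":0.05,"dy":0,"dz":0.5,"hand":1},
    {"ax":0,"ay":0,"az":0,"dx":0.1,"dy":0,"dz":1,"hand":1},
    {"ax":0,"ay":0,"az":0,"dx":0.3,"dy":0,"dz":1.5,"hand":1},
    {"ax":0,"ay":0,"az":0,"dx":0.5,"dy":0,"dz":2,"hand":1},
    {"ax":0,"ay":0,"az":0,"dx":0.7,"dy":0,"dz":2.5,"hand":1},
    {"ax":0,"ay":0,"az":0,"dx":0.9,"dy":0,"dz":2.8,"hand":1},
    {"ax":0,"ay":0,"az":0,"dx":1.1,"dy":0,"dz":3,"hand":1},
    {"ax":0,"ay":0,"az":0,"dx":1.1,"dy":0,"dz":3,"hand":1},
  ],
)

```text
clock: 8.2
eef_pos: [595.7, -234.8, 21.3]
tool_rot: [-3.141, -0.0, -2.999]
force: [0.2, 0.7, -0.0]
width: -0.0
gripper_force: 0.8
```

Run:
```python
from h import *
i=get_image("side")["pixels"][110:310,270:500,::-1]
cv2.imwrite("pics/s4.png",cv2.resize(i,None,fx=3,fy=3))
```

```text
(no output)
```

View pics/s4.png

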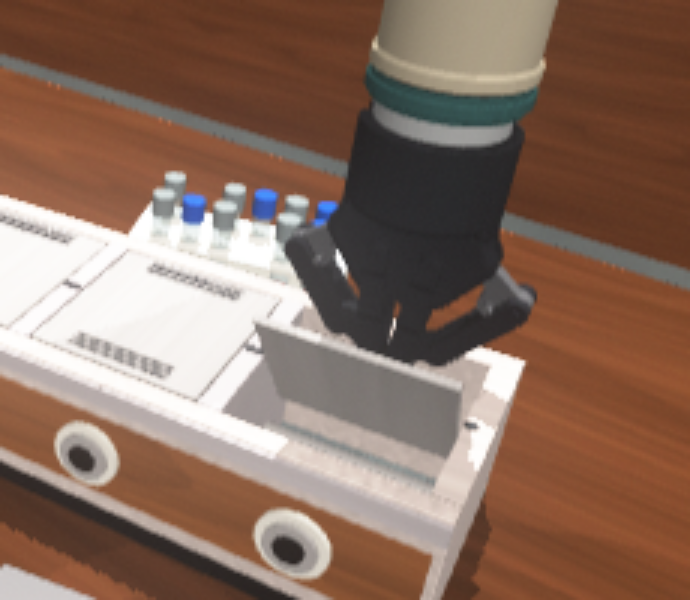

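The cover stands at about 1 rad, its raised near end running from crop (255,322) to (462,385), and the finger is behind it on the far side. I'll lift out, cross over, and come down on the near side of the raised half.

send_rows(
  series=[
    {"ax":0,"ay":0,"az":0,"dx":-0.5,"dy":0,"dz":-3,"hand":1},
    {"ax":0,"ay":0,"az":0,"dx":-0.5,"dy":0,"dz":-7,"hand":1},
    {"ax":0,"ay":0,"az":0,"dx":-0.5,"dy":0,"dz":-11,"hand":1},
    {"ax":0,"ay":0,"az":0,"dx":0,"dy":0,"dz":-13,"hand":1},
    {"ax":0,"ay":0,"az":0,"dx":4,"dy":0,"dz":-13,"hand":1},
    {"ax":0,"ay":0,"az":0,"dx":8,"dy":0,"dz":-13,"hand":1},
    {"ax":0,"ay":0,"az":0,"dx":9.8,"dy":0,"dz":-13,"hand":1},
    {"ax":0,"ay":0,"az":0,"dx":9.8,"dy":0,"dz":-10,"hand":1},
    {"ax":0,"ay":0,"az":0,"dx":9.8,"dy":0,"dz":-7,"hand":1},
    {"ax":0,"ay":0,"az":0,"dx":9.8,"dy":0,"dz":-6.5,"hand":1},
  ],
)

```text
clock: 9.25
eef_pos: [495.2, -247.7, 83.7]
tool_rot: [3.138, -0.007, -2.999]
force: [-1.1, 1.5, 0.1]
width: 0.1
gripper_force: 0.0
```

send_rows(
  series=[
    {"ax":0,"ay":0,"az":0,"dx":-1,"dy":0,"dz":0,"hand":1},
    {"ax":0,"ay":0,"az":0,"dx":-2,"dy":0,"dz":0,"hand":1},
    {"ax":0,"ay":0,"az":0,"dx":-2.8,"dy":0,"dz":0,"hand":1},
    {"ax":0,"ay":0,"az":0,"dx":-3.5,"dy":0,"dz":0,"hand":1},
    {"ax":0,"ay":0,"az":0,"dx":-4.2,"dy":0,"dz":0,"hand":1},
    {"ax":0,"ay":0,"az":0,"dx":-4.6,"dy":0,"dz":0,"hand":1},
    {"ax":0,"ay":0,"az":0,"dx":-4.6,"dy":0,"dz":0,"hand":1},
  ],
)

```text
clock: 9.95
eef_pos: [541.4, -242.4, 87.1]
tool_rot: [3.141, -0.006, -2.999]
force: [-10.4, -1.1, 7.5]
width: 0.1
gripper_force: 5.1
```

send_rows(
  series=[
    {"ax":0,"ay":0,"az":0,"dx":-0.2,"dy":0,"dz":0,"hand":1},
    {"ax":0,"ay":0,"az":0,"dx":-0.3,"dy":0,"dz":0,"hand":1},
    {"ax":0,"ay":0,"az":0,"dx":-0.3,"dy":0,"dz":0,"hand":1},
  ],
)

```text
clock: 10.25
eef_pos: [541.3, -242.3, 86.9]
tool_rot: [3.14, -0.011, -3.0]
force: [-15.5, -2.3, 11.6]
width: -0.4
gripper_force: 7.8
```

Run:
```python
from h import *
i=get_image("side")["pixels"][110:310,270:500,::-1]
cv2.imwrite("pics/s5.png",cv2.resize(i,None,fx=3,fy=3))
```

```text
(no output)
```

View pics/s5.png

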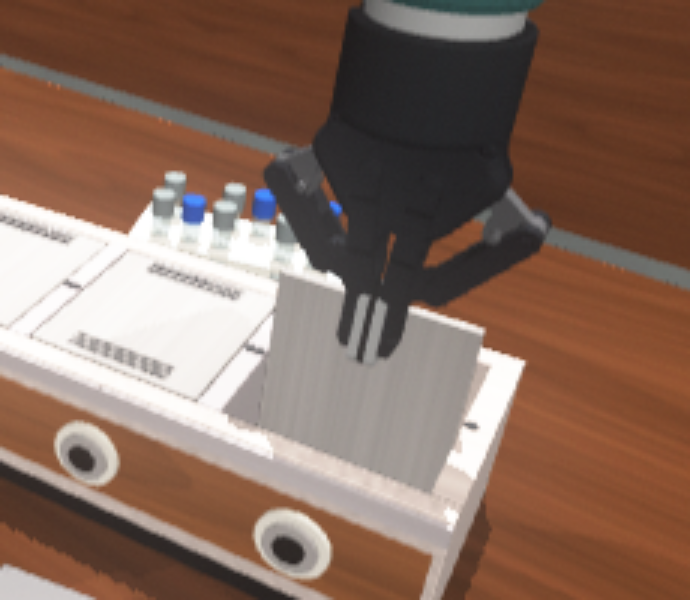

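The cover looks upright, with its raised edge from crop (278,270) to (485,328) and the finger on its near face. I'll check the angle numerically against those corners.

Run:
```python
from h import *
d=get_image("side");c,s=np.cos(.1437),np.sin(.1437)
for th in(1.2,1.3,1.4,1.5):
  o=[]
  for y in(50,-50):
    x=-60*np.cos(th)-2.5*np.sin(th)*1;z=92.5+60*np.sin(th)-2.5*np.cos(th)
    P=np.array([559.8+c*x-s*y,-236.9+s*x+c*y,z]);u=d["mtx"]@(np.array(d["R"])@P+d["t"]);o.append((u[:2]/u[2]).round(1).tolist())
  print(th,o)
print(270+278/3,110+270/3,270+485/3,110+328/3); print(read_state()["force"])
```

```text
1.2 [[358.6, 206.8], [427.7, 228.9]]
1.3 [[360.2, 204.0], [429.0, 225.8]]
1.4 [[361.7, 201.6], [430.3, 222.9]]
1.5 [[363.2, 199.4], [431.4, 220.4]]
362.6666666666667 200.0 431.66666666666663 219.33333333333331
[-15.2643449   -1.60921626  11.31252839]
```

The angle is about 1.5 rad, at the stop, and 15 N isn't moving it further. I'll back off horizontally, then up.

send_rows(
  series=[
    {"ax":0,"ay":0,"az":0,"dx":0.5,"dy":0,"dz":0,"hand":1},
    {"ax":0,"ay":0,"az":0,"dx":2,"dy":0,"dz":0,"hand":1},
    {"ax":0,"ay":0,"az":0,"dx":4.5,"dy":0,"dz":0,"hand":1},
    {"ax":0,"ay":0,"az":0,"dx":6,"dy":0,"dz":-4,"hand":1},
    {"ax":0,"ay":0,"az":0,"dx":6,"dy":0,"dz":-8,"hand":1},
    {"ax":0,"ay":0,"az":0,"dx":6,"dy":0,"dz":-12,"hand":1},
    {"ax":0,"ay":0,"az":0,"dx":6,"dy":0,"dz":-12,"hand":1},
    {"ax":0,"ay":0,"az":0,"dx":6,"dy":0,"dz":-12,"hand":1},
  ],
)

```text
clock: 11.15
eef_pos: [490.4, -249.7, 208.3]
tool_rot: [-3.139, 0.005, -2.998]
force: [0.2, 0.3, -0.5]
width: -0.1
gripper_force: 0.0
```

Run:
```python
from h import *
i=get_image("side")["pixels"][110:310,270:500,::-1]
cv2.imwrite("pics/s6.png",cv2.resize(i,None,fx=3,fy=3))
```

```text
(no output)
```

View pics/s6.png

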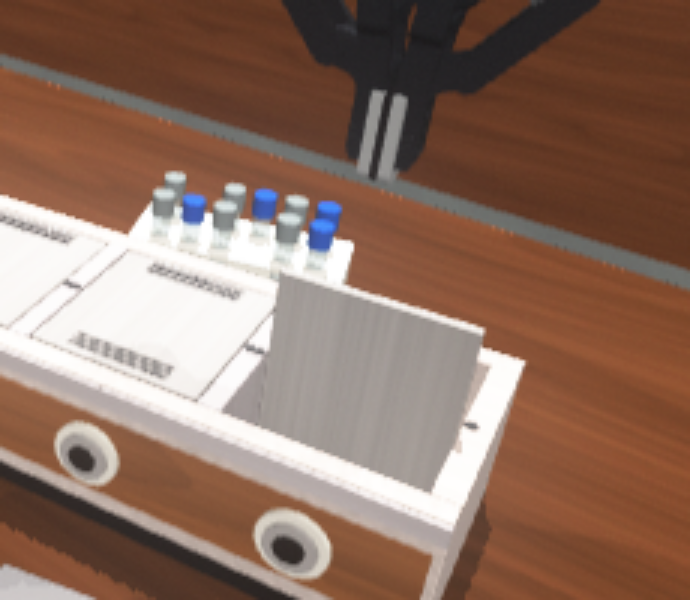

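The cover stays upright with its top edge unchanged at crop (278,270) to (485,328). The hand is clear and the rack hasn't moved.

```bash
python3 -c "
from cell import *
print(finish_job())"
```

```text
the job is handed in; nothing more can be done
None
```

Covers 4, 3 and 2 were locked; cover 1 rocked, and I pushed it round to about 1.5 rad, left it standing open with the arm clear, and handed the job in at about 11 s, with no verdict returned.

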